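Find the check weight that has come loose in its case

ROBOT

A 6-joint arm with a two-finger parallel gripper is mounted at the origin on a cart in front of the work surface, level with it; the furniture and walls round the work are solid. World frame = base frame: x ahead of the robot, y to its left, z up, the work surface at z = 0. Lengths are in m, angles in rad, forces in N, time in s.
With the tool pointing down it reaches from about 0.225 to 0.875 m from the base axis. Payload 3.4 kg.
Tool frame: the origin (TCP) lies at the very end of the fingers, on their centre line; the grasp point (between the pads) lies behind it (manip.grasp_offset is the z of the grasp point in the tool frame, in m); z points along the fingers, y is the line along which they close (so a half turn about z gives the same grasp; the last joint's range is limited). The gripper opens to 85 mm and grips with 20 to 120 N. Pads are 22 mm wide; open, the fingers measure 114 mm over their backs; the gripper's body (76 mm by 85 mm) begins 54 mm behind the grasp point. The pads swing forward as they close: fully open they stand 13 mm farther back than shut.
Start: joints at [1.178, 0.276, 1.505, -0, 1.361, -0.121], TCP at [0.154, 0.554, 0.231] pointing down, gripper open.
Joint ranges: [-2.89, 2.89], [-0.75, 2.08], [0.22, 2.7], [-1.18, 4.32], [0.11, 2.71], [-2.7, 2.7]. Speed limits (rad/s): [2.57, 2.57, 3.14, 3.14, 3.14, 3.14].

INTERFACE

Orientations are given as a unit quaternion [w, x, y, z].
In Python, from rig import manip gives the robot as it stands.
- The arm moves only by the shell command python3 -m pendant 'ROWS' [FORCE]. ROWS is JSON, a list of rows, each an object of numbers: "dx", "dy", "dz": the shift along the tool's x, y, z in m; "rx", "ry", "rz": the turn, a rotation vector about the tool's x, y, z in degrees; "hand": the finger opening in m, from 0 to 0.0854. In form: [{"dx": .., "dy": .., "dz": .., "rx": .., "ry": .., "rz": .., "hand": ..}, ...]. A call has 1 to 12 rows; each row shifts and turns the commanded pose from where the row before left it, along the tool's axes as they then stand; what a row does not reach is not made up. A row lasts 1/12 s, in which the tool goes at most 41.7 mm and 7.16 degrees, less where a joint would pass 70% of its speed; a pose out of reach is approached as far as the arm can. A call is refused whole if a number of a shift passes 0.0417 or a number of a turn 7.16, either way. A call with a gripper value outside its range is refused whole. The fingers move at their own pace and stop on an object; FORCE is the grip in N (left out, the last holds). Time passes only in rows, so rows that do not move let the fingers close. It gives the time, the measured TCP pose, the force, the opening and the grip force at its end, in the units of the state.
- manip.get_state(): the state, without advancing time (a new reading comes with each control period).
- manip.get_image(name): name is "side" or "top"; returns a dict with "frame" (400x640x3 uint8, red, green, blue), "fx", "fy", "cx", "cy" (pixels), "distortion" ([k1, k2, p1, p2, k3] as OpenCV has them; the pictures are not rectified), "position" and "attitude" of the camera in the world. Camera axes: x right, y up, looking along -z (the intrinsics and any distortion apply to the point x, -y, -z); pixel columns grow to the right and rows downward; lengths in m; the calibration is good to about 2 mm. A picture is of the moment at which its call begins. There is no depth.
- manip.sign_off(): hands the job in; it is judged then, once.
The state is a dict: "clock": time; "qpos": joint angles; "qd": joint speeds; "effort": joint torques, N m; "position": TCP position; "ee_rot": TCP orientation; "contact_force": force on the tool from outside, world axes, zero at the start; "moment": the same for the moment, N m; "width": finger opening in m; "gripper_force": force on a finger pad.
Only numpy, scipy, OpenCV 4.12 (cv2) and the standard library are available. Lean on these libraries where they do the work, as an engineer would, in place of code of your own. Each camera call takes 0.05 s, during which the arm holds its last target. There are 200 camera calls.

TASK

Each check weight should sit tight in its closed case, but one of the three in the bench drawer has come loose. Pull the drawer open by its handle, lift the cases clear of it one at a time and shake each end to end, laying the quiet ones back flat in the drawer, until you have the one that rattles. Finish still holding that case: keep it level and still in the fingers, about 15 cm above the middle of the log book, so that it can be written up; do not drop or fling a case, and leave the pen, timer and tweezers where they are.

Things in the scene. Friction and masses are not known exactly. Their poses are not given: they have to be found in the camera images.
- case_1: left (+y) of three closed grey weight cases, all alike: 100 long (own x) x 42 wide (y) x 38 high mm, black seam and latches; origin at the centre of the underside; 0.13 to 0.17 kg plus the 0.2 kg weight inside. Any of the three may be the one that rattles; their masses do not tell. Friction in the fingers is good: 30 N holds a case through a shake.
- case_2: middle case, same shape. The cases lie parallel in the drawer, own x along the unit's x, with 28 mm or more free between them and 30 mm to the side walls; grasp across the 42 mm width, from above, fingers on the upper half. In two cases the weight is clasped and nothing moves; in one it slides 46 mm lengthwise (a smooth 0.2 kg steel cylinder, friction about 0.08).
- case_3: right (-y) case, same shape. A lengthwise stroke of 90 mm at a mean 0.35 m/s and a dead stop throws the loose weight to the leading end, where it stays in a level case. Held at mid-length, the moment on the hand about the crosswise axis then differs by 0.07 to 0.11 N m between the ends; under 0.03 N m for a quiet case. Let readings settle 0.2 s after a stroke.
- drawer (a joint): how far the drawer is pulled out, m: 0 shut, 0.122 at its stop. It slides along the unit's -x with some 1.5 N of friction and stays where it is left. Pulled to the stop, the cases are clear of the unit's top.
- drawer_handle (a point): middle of the drawer's straight steel bar handle: 10 mm thick, 120 mm long along the unit's y, its axis 38 mm in front of the white drawer front (33 mm clear behind the bar) and 56 mm above the bench; moves with the drawer. Pinch it from above.
- drawer_floor (a point): middle of the drawer's inner floor, moves with the drawer; axes as the unit's. Inner floor 116 (x) x 280 (y) mm, side and rear walls 21 mm high above it; the front panel stands 57 mm above it. Two low dividers, 3 mm thick, rise 8 mm at y = +41 and -41 mm, one case in each of the three bays.
- unit: low grey one-drawer steel unit, 144 (x) x 310 (y) x 78 (z) mm, fixed on the bench; origin at the centre of its underside; its -x is the drawer front, which faces the robot.
- log_pad: blue bound log book lying shut on the bench, 208 (x) x 150 (y) x 14 mm, origin at the centre of its underside; the pen lies on it.
- ball_pen: blue pen, 145 mm, lying on the log book: leave it alone.
- timer: white bench timer, 62 x 66 x 19 mm, behind the log book: leave it alone.
- tweezers: steel tweezers, 128 mm long, 10 mm high, lying near the front edge of the bench before the drawer: leave them alone.

How it is judged:
By the outcome, as a careful person would: the job done as asked, in the order asked, and still so for the second after the job is handed in, while the arm keeps its last pose, push and grip.
It also fails if it takes over 72 s, if anything falls off the work surface, if the arm or the gripper's body presses on something with over 40 N, if the wrist force passes 120 N, or if a joint passes its speed limit or range.

## Working session

There is one attempt and no reset: what is moved stays moved. The work goes in short steps, Python scripts to look and compute and a shell command to move; the robot and the scene stay as the last step left them, time stands still between calls to the robot, and variables do not carry over. Pictures are saved under pics/ and viewed, at most 10 in all, crops included, and the job is handed in when it is done.

```bash
ls; mkdir -p pics
python3 - <<'E'
from rig import manip
import cv2,json
print(manip.get_state(), manip.grasp_offset)
for n in("side","top"):
    d=manip.get_image(n); cv2.imwrite(f"pics/{n}0.png",d["frame"][:,:,::-1]); print({k:v for k,v in d.items() if k!="frame"})
E
```

```text
pics
{'clock': 0.0, 'qpos': array([ 1.17799609e+00,  2.76617367e-01,  1.50615912e+00, -2.44123727e-05,
        1.36069226e+00, -1.20997160e-01]), 'qd': array([-0.00077682, -0.00075815, -0.0006865 , -0.00229267,  0.00075603,
        0.00190355]), 'effort': array([-2.74372978e-03, -4.16772079e+01, -2.45798439e+01, -3.53320929e-04,
        1.11383523e-02, -8.37332379e-06]), 'position': array([0.15417411, 0.55338669, 0.2304166 ]), 'ee_rot': array([-2.26797723e-04,  1.35480999e-01,  9.90779501e-01, -9.10296494e-04]), 'contact_force': array([ 0.61639702, -0.87027992, -0.8842662 ]), 'moment': array([-0.03324309, -0.01062876, -0.00914325]), 'gripper_force': 0.0, 'width': 0.08521765707300624} -0.0187
{'fx': 416.1284979405899, 'fy': 416.1284979405899, 'cx': 317.30966074240337, 'cy': 206.35511150661782, 'distortion': array([-0.05614302,  0.        ,  0.        ,  0.        ,  0.        ]), 'position': array([ 0.10687666, -0.67916383,  0.64247038]), 'attitude': array([ 0.85226612,  0.45362681, -0.12362033, -0.22931026])}
{'fx': 404.5312824103643, 'fy': 404.5312824103643, 'cx': 320.241105840206, 'cy': 200.4344053887122, 'distortion': array([-0.01723584,  0.        ,  0.        ,  0.        ,  0.        ]), 'position': array([0.44162231, 0.05697884, 1.17817815]), 'attitude': array([-0.69926082, -0.01980468,  0.02730848,  0.71407025])}
```

View pics/side0.png

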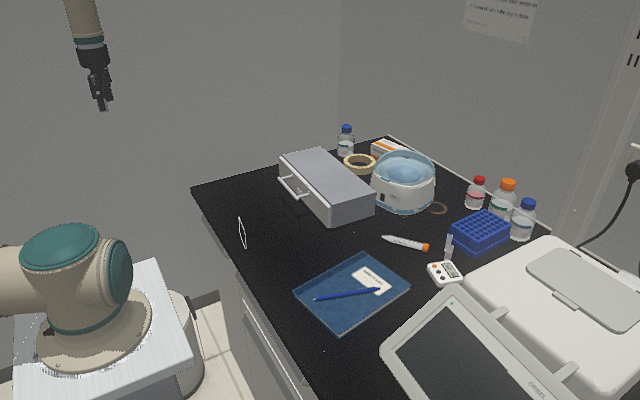

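View pics/top0.png

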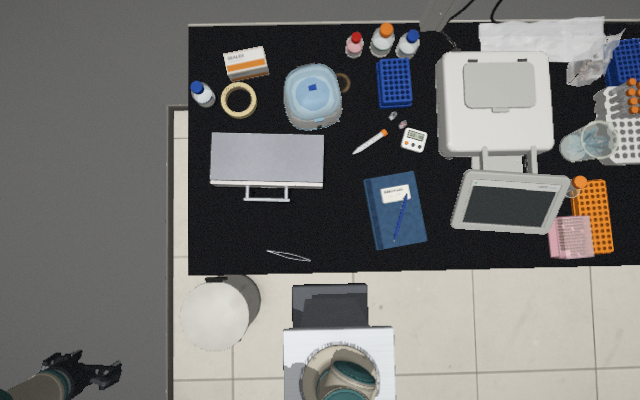

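The side view shows the unit (top face about (279,155)-(374,212)), with the handle at (280-308,175-198), the log book around (352,292) and the tweezers at (242,233). In the top view the unit is at (210-324,132-188), the handle bar at about row 199 and columns 246-290, the log book at (395,210), and the tweezers at (289,256).

```bash
cat > h.py <<'E'
import numpy as np, cv2
from scipy.spatial.transform import Rotation as R
from rig import manip
def rot(q): return R.from_quat(q,scalar_first=True)
def K(d): return np.array([[d["fx"],0,d["cx"]],[0,d["fy"],d["cy"]],[0,0,1]])
def ray(d,p):
    u=cv2.undistortPoints(np.array([[p]],float),K(d),d["distortion"])[0,0]
    v=rot(d["attitude"]).apply([u[0],-u[1],-1]); return d["position"],v/np.linalg.norm(v)
def plane(d,p,z):
    o,v=ray(d,p); return o+v*(z-o[2])/v[2]
def tri(d1,p1,d2,p2):
    a,u=ray(d1,p1); b,v=ray(d2,p2)
    s=np.linalg.lstsq(np.c_[u,-v],b-a,rcond=None)[0]
    x,y=a+s[0]*u,b+s[1]*v; return (x+y)/2,np.linalg.norm(x-y)
def proj(d,P):
    c=rot(d["attitude"]).inv().apply(np.array(P,float)-d["position"])
    return cv2.projectPoints(np.array([[c[0],-c[1],-c[2]]]),np.zeros(3),np.zeros(3),K(d),d["distortion"])[0][0,0]
def state():
    s=manip.get_state(); r=rot(s["ee_rot"]); m=r.as_matrix()
    print("t",round(s["clock"],2),"pos",s["position"].round(4),"x",m[:,0].round(3),"y",m[:,1].round(3),"z",m[:,2].round(3),"w",round(s["width"],4),"gf",round(s["gripper_force"],1),"F",s["contact_force"].round(1),"M",s["moment"].round(3),"q",s["qpos"].round(2)); return s,m
E
cat > crop.py <<'E'
import sys; from h import *
# name: crops of top and side side by side, 4x
def crops(fn,boxes,k):
    ims=[]
    for n,(x0,y0,x1,y1) in boxes:
        d=manip.get_image(n); c=d["frame"][y0:y1,x0:x1,::-1]
        c=cv2.resize(c,None,fx=k,fy=k,interpolation=cv2.INTER_NEAREST)
        for x in range((x0+9)//10*10,x1,10): cv2.putText(c,str(x),((x-x0)*k,8),0,.3,(0,255,255)); cv2.line(c,((x-x0)*k,10),((x-x0)*k,16),(0,255,255))
        for y in range((y0+9)//10*10,y1,10): cv2.putText(c,str(y),(0,(y-y0)*k+4),0,.3,(0,255,255))
        ims.append(c)
    w=max(i.shape[1] for i in ims)
    cv2.imwrite(fn,np.vstack([cv2.copyMakeBorder(i,0,0,0,w-i.shape[1],0) for i in ims]))
E
python3 - <<'E'
from crop import crops
crops("pics/c1.png",[("top",(200,125,333,206)),("side",(255,142,388,232))],3) if 0 else crops("pics/c1.png",[("top",(203,128,333,204)),("side",(262,146,392,220))],4)
from h import *
# masks
dt,ds=manip.get_image("top"),manip.get_image("side")
for n,d in(("top",dt),("side",ds)):
    hsv=cv2.cvtColor(d["frame"],cv2.COLOR_RGB2HSV)
    m=cv2.inRange(hsv,(100,80,40),(115,255,160))
    cs=sorted(cv2.findContours(m,0,2)[0],key=cv2.contourArea)[-4:]
    for c in cs: print(n,"blue",cv2.minAreaRect(c),cv2.contourArea(c))
    g=(hsv[:,:,2]>60).astype(np.uint8)*255
    for c in cv2.findContours(g,0,2)[0]:
        r=cv2.minAreaRect(c)
        if 30<cv2.contourArea(c)<9000 and n=="top" and 200<r[0][0]<440: print(n,"bright",np.round(r[0],1),np.round(r[1],1),round(r[2],1),cv2.contourArea(c))
E
```

```text
top blue ((196.5, 86.5), (13.0, 13.0), 90.0) 130.0
top blue ((621.4999389648438, 61.99999237060547), (47.99999237060547, 34.99999237060547), 90.0) 1198.0
top blue ((393.5206604003906, 82.73734283447266), (50.93821334838867, 35.3881950378418), 85.03025817871094) 1660.0
top blue ((394.7697448730469, 209.8543701171875), (73.29442596435547, 53.24468231201172), 79.28687286376953) 3727.0
top bright [288.1 255.2] [45.3  5.9] 12.5 143.0
top bright [394.9 209.9] [72.6 52.7] 79.5 3665.5
top bright [266.1 167. ] [113.8  68.4] 1.2 6597.5
top bright [369.6 142.3] [ 7.4 41. ] 54.7 201.0
top bright [411.  136.1] [31.6 26.9] 18.4 520.5
top bright [392.3 115.3] [ 6.  10.2] 36.9 43.5
top bright [201.8  93.3] [29.7 19.1] 45.0 449.5
top bright [312.6  97. ] [64.3 69.7] 16.6 3418.0
top bright [244.7  81.7] [47.3 73.6] 3.9 2184.0
top bright [354.2  44.4] [17.6 27.5] 9.5 363.0
top bright [395.7  68.4] [40.4 82.8] 7.3 2126.5
side blue ((346.5, 128.5), (9.0, 7.0), 0.0) 35.5
side blue ((528.050048828125, 203.35000610351562), (14.230247497558594, 12.016654968261719), 18.434947967529297) 136.5
side blue ((479.3000183105469, 232.6000213623047), (41.59086608886719, 63.504329681396484), 63.43495178222656) 1894.0
side blue ((350.02838134765625, 288.26336669921875), (69.30834197998047, 99.58158874511719), 51.842769622802734) 5032.5
```

View pics/c1.png

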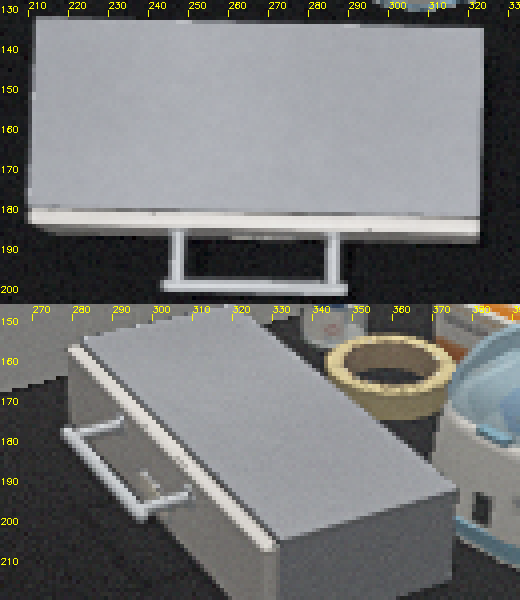

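The crops show the handle bar ends at (243.5,199.5) and (289.5,200.5) in the top view and at (278,178.5) and (297.6,198.6) in the side view. The unit's top corners in the top view are (212,132.5), (323.7,134.7), (210.2,179.7) and (322.7,182.2). In the side view the near rear corner is (376.2,191.7) and the near front corner is (332,205.5).

Run:
```python
from h import *
dt,ds=manip.get_image("top"),manip.get_image("side")
for n,a,b in(("hL",(243.5,199.5),(278,178.5)),("hR",(289.5,200.5),(297.6,198.6)),("topRR",(323.7,134.7),(376.2,191.7)),("topFR",(322.7,182.2),(332,205.5)),("pad",(394.8,209.9),(352,292))):
    print(n,*tri(dt,a,ds,b))
for p in((212,132.5),(323.7,134.7),(210.2,179.7),(322.7,182.2)): print("top",plane(dt,p,.078))
for p in((243.5,199.5),(289.5,200.5)): print("h",plane(dt,p,.058))
hsv=cv2.cvtColor(ds["frame"],cv2.COLOR_RGB2HSV)
print("pad",plane(dt,(394.85,209.9),.014),plane(ds,(351,290),.014))
for p in((268,250.5),(310,261)): print("tweez",plane(dt,p,.008))
state()
```

```text
hL [0.5244532  0.25777269 0.05150905] 0.0016256654599298504
hR [0.51881296 0.12910988 0.05757833] 0.0021109698924824884
topRR [0.69710361 0.03085314 0.07625609] 0.0008259260278947137
topFR [0.56587338 0.03628107 0.07413947] 0.0015758700198076011
pad [ 0.48805063 -0.17345212  0.0011681 ] 0.0004111412181901084
top [0.70855206 0.33859214 0.078     ]
top [0.69633914 0.03111295 0.078     ]
top [0.57787116 0.34382829 0.078     ]
top [0.5647443  0.03672909 0.078     ]
h [0.52323988 0.25694945 0.058     ]
h [0.51783258 0.12954034 0.058     ]
pad [ 0.4873648  -0.17098046  0.014     ] [ 0.4820408  -0.17781744  0.014     ]
tweez [0.37853657 0.19687621 0.008     ]
tweez [0.3459641  0.07682843 0.008     ]
t 0.4 pos [0.1543 0.5538 0.2312] x [-0.963  0.268  0.   ] y [ 0.268  0.963 -0.   ] z [-0. -0. -1.] w 0.0854 gf 0.0 F [-0.1 -0.3  0.6] M [-0.011  0.041  0.01 ] q [ 1.18  0.28  1.51 -0.    1.36 -0.12]
```

```bash
python3 -m pendant '[{"dx":-0.032,"dy":-0.0178},{"dx":-0.032,"dy":-0.0178},{"dx":-0.032,"dy":-0.0178},{"dx":-0.032,"dy":-0.0178},{"dx":-0.032,"dy":-0.0178},{"dx":-0.032,"dy":-0.0178},{"dx":-0.032,"dy":-0.0178},{"dx":-0.032,"dy":-0.0178},{"dx":-0.032,"dy":-0.0178},{"dx":-0.032,"dy":-0.0178},{"dx":-0.032,"dy":-0.0178},{"dx":-0.032,"dy":-0.0178}]' 30 >/dev/null
python3 -m pendant '[{"dx":-0.032,"dy":-0.0178},{"dx":-0.032,"dy":-0.0178},{"rz":7,"hand":0.034},{"rz":7},{"rz":7},{"rz":7},{"rz":7},{"rz":7},{"rz":7},{"rz":7},{"rz":7},{"rz":7}]'
python3 -m pendant '[{"rz":6.8},{},{}]' >/dev/null
python3 -c "from h import *; state()"
```

```text
t 0.4 pos [0.1543 0.5538 0.2312] x [-0.963  0.268  0.   ] y [ 0.268  0.963 -0.   ] z [-0. -0. -1.] w 0.0854 gf 0.0 F [-0.1 -0.3  0.6] M [-0.011  0.041  0.01 ] q [ 1.18  0.28  1.51 -0.    1.36 -0.12]invalid input
invalid input
invalid input
```

```bash
python3 -m pendant '[{"dx":0,"dy":0,"dz":0,"rx":0,"ry":0,"rz":0,"hand":0.034}]' 30; echo; python3 -m pendant '[{"dx":0,"dy":0,"dz":0,"rx":0,"ry":0,"rz":0}]';echo; python3 -m pendant '[{"dx":-0.0,"hand":0.034}]'
```

```text
clock: 0.48
position: [0.1544, 0.5539, 0.2313]
ee_rot: [0.0, 0.135, 0.991, 0.0]
contact_force: [0.4, -0.4, 0.1]
width: 0.0753
gripper_force: 0.0

invalid input
invalid input
```

```bash
python3 -m pendant '[{"dx":-0.032,"dy":-0.0178,"dz":0,"rx":0,"ry":0,"rz":0,"hand":0.034},{"dx":-0.032,"dy":-0.0178,"dz":0,"rx":0,"ry":0,"rz":0,"hand":0.034},{"dx":-0.032,"dy":-0.0178,"dz":0,"rx":0,"ry":0,"rz":0,"hand":0.034},{"dx":-0.032,"dy":-0.0178,"dz":0,"rx":0,"ry":0,"rz":0,"hand":0.034},{"dx":-0.032,"dy":-0.0178,"dz":0,"rx":0,"ry":0,"rz":0,"hand":0.034},{"dx":-0.032,"dy":-0.0178,"dz":0,"rx":0,"ry":0,"rz":0,"hand":0.034},{"dx":-0.032,"dy":-0.0178,"dz":0,"rx":0,"ry":0,"rz":0,"hand":0.034},{"dx":-0.032,"dy":-0.0178,"dz":0,"rx":0,"ry":0,"rz":0,"hand":0.034},{"dx":-0.032,"dy":-0.0178,"dz":0,"rx":0,"ry":0,"rz":0,"hand":0.034},{"dx":-0.032,"dy":-0.0178,"dz":0,"rx":0,"ry":0,"rz":0,"hand":0.034},{"dx":-0.032,"dy":-0.0178,"dz":0,"rx":0,"ry":0,"rz":0,"hand":0.034},{"dx":-0.032,"dy":-0.0178,"dz":0,"rx":0,"ry":0,"rz":0,"hand":0.034}]' 30 >/dev/null
python3 -m pendant '[{"dx":-0.032,"dy":-0.0178,"dz":0,"rx":0,"ry":0,"rz":0,"hand":0.034},{"dx":-0.032,"dy":-0.0178,"dz":0,"rx":0,"ry":0,"rz":0,"hand":0.034},{"dx":0,"dy":0,"dz":0,"rx":0,"ry":0,"rz":7,"hand":0.034},{"dx":0,"dy":0,"dz":0,"rx":0,"ry":0,"rz":7,"hand":0.034},{"dx":0,"dy":0,"dz":0,"rx":0,"ry":0,"rz":7,"hand":0.034},{"dx":0,"dy":0,"dz":0,"rx":0,"ry":0,"rz":7,"hand":0.034},{"dx":0,"dy":0,"dz":0,"rx":0,"ry":0,"rz":7,"hand":0.034},{"dx":0,"dy":0,"dz":0,"rx":0,"ry":0,"rz":7,"hand":0.034},{"dx":0,"dy":0,"dz":0,"rx":0,"ry":0,"rz":7,"hand":0.034},{"dx":0,"dy":0,"dz":0,"rx":0,"ry":0,"rz":7,"hand":0.034},{"dx":0,"dy":0,"dz":0,"rx":0,"ry":0,"rz":7,"hand":0.034},{"dx":0,"dy":0,"dz":0,"rx":0,"ry":0,"rz":7,"hand":0.034}]' >/dev/null
python3 -m pendant '[{"dx":0,"dy":0,"dz":0,"rx":0,"ry":0,"rz":6.8,"hand":0.034},{"dx":0,"dy":0,"dz":0,"rx":0,"ry":0,"rz":0,"hand":0.034}]' >/dev/null
python3 -c "from h import *; state()"
```

```text
t 2.65 pos [0.519  0.1936 0.2314] x [0.043 0.999 0.   ] y [ 0.999 -0.043  0.   ] z [ 0.  0. -1.] w 0.0343 gf 0.0 F [-0.2 -0.2  0.4] M [0.004 0.006 0.058] q [0.23 0.24 1.55 0.   1.35 0.27]
```

```bash
python3 -m pendant '[{"dx":0,"dy":0.0015,"dz":0.037,"rx":0,"ry":0,"rz":0,"hand":0.034},{"dx":0,"dy":0,"dz":0.037,"rx":0,"ry":0,"rz":0,"hand":0.034},{"dx":0,"dy":0,"dz":0.037,"rx":0,"ry":0,"rz":0,"hand":0.034},{"dx":0,"dy":0,"dz":0.033,"rx":0,"ry":0,"rz":0,"hand":0.034},{"dx":0,"dy":0,"dz":0.02,"rx":0,"ry":0,"rz":0,"hand":0.034},{"dx":0,"dy":0,"dz":0.02,"rx":0,"ry":0,"rz":0,"hand":0.034},{"dx":0,"dy":0,"dz":0.01,"rx":0,"ry":0,"rz":0,"hand":0.034},{"dx":0,"dy":0,"dz":0,"rx":0,"ry":0,"rz":0,"hand":0.034}]' 30
python3 -m pendant '[{"dx":0,"dy":0,"dz":0,"rx":0,"ry":0,"rz":0,"hand":0},{"dx":0,"dy":0,"dz":0,"rx":0,"ry":0,"rz":0,"hand":0},{"dx":0,"dy":0,"dz":0,"rx":0,"ry":0,"rz":0,"hand":0},{"dx":0,"dy":0,"dz":0,"rx":0,"ry":0,"rz":0,"hand":0}]' 30
python3 -c "from h import *; state()"
```

```text
clock: 3.32
position: [0.5189, 0.1931, 0.0352]
ee_rot: [-0.001, 0.721, 0.693, -0.002]
contact_force: [-0.2, -1.4, -0.1]
width: 0.0342
gripper_force: 0.0
clock: 3.65
position: [0.5219, 0.1939, 0.0387]
ee_rot: [0.001, 0.721, 0.692, 0.002]
contact_force: [0.4, 0.0, 0.3]
width: 0.009
gripper_force: 29.5
t 3.65 pos [0.5219 0.1939 0.0387] x [0.041 0.999 0.001] y [ 0.999 -0.041  0.003] z [ 0.004  0.001 -1.   ] w 0.009 gf 29.5 F [0.4 0.  0.3] M [ 0.02  -0.133  0.028] q [0.23 0.42 1.82 0.   0.9  0.27]
```

```bash
python3 -m pendant '[{"dx":0,"dy":-0.006,"dz":0,"rx":0,"ry":0,"rz":0,"hand":0},{"dx":0,"dy":-0.012,"dz":0,"rx":0,"ry":0,"rz":0,"hand":0},{"dx":0,"dy":-0.016,"dz":0,"rx":0,"ry":0,"rz":0,"hand":0},{"dx":0,"dy":-0.016,"dz":0,"rx":0,"ry":0,"rz":0,"hand":0},{"dx":0,"dy":-0.016,"dz":0,"rx":0,"ry":0,"rz":0,"hand":0},{"dx":0,"dy":-0.016,"dz":0,"rx":0,"ry":0,"rz":0,"hand":0},{"dx":0,"dy":-0.016,"dz":0,"rx":0,"ry":0,"rz":0,"hand":0},{"dx":0,"dy":-0.01,"dz":0,"rx":0,"ry":0,"rz":0,"hand":0},{"dx":0,"dy":-0.006,"dz":0,"rx":0,"ry":0,"rz":0,"hand":0},{"dx":0,"dy":-0.004,"dz":0,"rx":0,"ry":0,"rz":0,"hand":0},{"dx":0,"dy":-0.002,"dz":0,"rx":0,"ry":0,"rz":0,"hand":0},{"dx":0,"dy":0,"dz":0,"rx":0,"ry":0,"rz":0,"hand":0}]' 30
python3 -c "from h import *; state()"
```

```text
clock: 4.65
position: [0.4004, 0.1991, 0.0386]
ee_rot: [0.0, 0.722, 0.692, 0.001]
contact_force: [-0.4, 1.7, 9.1]
width: 0.009
gripper_force: 30.6
t 4.65 pos [0.4004 0.1991 0.0386] x [0.041 0.999 0.001] y [ 0.999 -0.041  0.002] z [ 0.002  0.001 -1.   ] w 0.009 gf 30.6 F [-0.4  1.7  9.1] M [ 0.193  0.091 -0.013] q [0.3  0.29 2.05 0.   0.8  0.35]
```

```bash
python3 -m pendant '[{"dx":0,"dy":-0.002,"dz":0,"rx":0,"ry":0,"rz":0,"hand":0},{"dx":0,"dy":0,"dz":0,"rx":0,"ry":0,"rz":0,"hand":0}]' 30
python3 -m pendant '[{"dx":0,"dy":0.001,"dz":0,"rx":0,"ry":0,"rz":0,"hand":0.03},{"dx":0,"dy":0,"dz":0,"rx":0,"ry":0,"rz":0,"hand":0.03},{"dx":0,"dy":0,"dz":0,"rx":0,"ry":0,"rz":0,"hand":0.03},{"dx":0,"dy":0,"dz":-0.02,"rx":0,"ry":0,"rz":0,"hand":0.03},{"dx":0,"dy":0,"dz":-0.03,"rx":0,"ry":0,"rz":0,"hand":0.03},{"dx":0,"dy":0,"dz":-0.036,"rx":0,"ry":0,"rz":0,"hand":0.03},{"dx":0,"dy":0,"dz":-0.036,"rx":0,"ry":0,"rz":0,"hand":0.03},{"dx":0,"dy":0,"dz":-0.036,"rx":0,"ry":0,"rz":0,"hand":0.03},{"dx":0,"dy":-0.03,"dz":-0.02,"rx":0,"ry":0,"rz":0,"hand":0.03},{"dx":0,"dy":-0.035,"dz":0,"rx":0,"ry":0,"rz":0,"hand":0.03},{"dx":0,"dy":-0.03,"dz":0,"rx":0,"ry":0,"rz":0,"hand":0.06},{"dx":0,"dy":0,"dz":0,"rx":0,"ry":0,"rz":0,"hand":0.06}]' 30
python3 -c "
from crop import crops
from h import *
state()
crops('pics/c2.png',[('top',(200,130,330,240)),('side',(225,140,385,215))],3)"
```

```text
clock: 4.82
position: [0.4004, 0.1991, 0.0386]
ee_rot: [0.001, 0.721, 0.693, 0.002]
contact_force: [2.6, -0.7, 7.7]
width: 0.0085
gripper_force: 30.5
clock: 5.82
position: [0.2977, 0.2014, 0.2146]
ee_rot: [-0.002, 0.721, 0.693, -0.003]
contact_force: [-0.4, -0.4, 0.4]
width: 0.0534
gripper_force: 0.0
t 5.82 pos [0.2977 0.2014 0.2146] x [ 0.04   0.999 -0.001] y [ 0.999 -0.04  -0.007] z [-0.007 -0.001 -1.   ] w 0.0534 gf 0.0 F [-0.4 -0.4  0.4] M [ 0.017 -0.007  0.008] q [ 0.4  -0.04  1.93  0.    1.27  0.44]
```

View pics/c2.png

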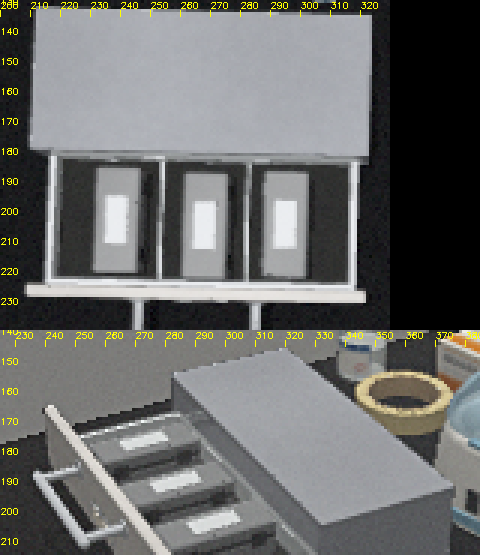

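The crops show the drawer open with three cases. Their white labels are at about (238.7,203), (268,205) and (295,204.7) in the top view, and at (273,176.7), (283.7,190.3) and (296.3,203.3) in the side view.

Run:
```python
from h import *
dt,ds=manip.get_image("top"),manip.get_image("side")
def labs(d,x0,y0,x1,y1):
    g=d["frame"].min(2); m=np.zeros_like(g); m[y0:y1,x0:x1]=(g[y0:y1,x0:x1]>190)*255
    n,_,st,c=cv2.connectedComponentsWithStats(m)
    return [c[i] for i in range(1,n) if 20<st[i,4]<400 and st[i,3]<25]
a=labs(dt,225,188,310,218); b=labs(ds,262,165,315,212)
print(np.round(a,1),np.round(b,1))
a=sorted(a,key=lambda p:p[0]);b=sorted(b,key=lambda p:p[0])
if len(a)==len(b)==3:
    for p,q in zip(a,b): print(tri(dt,p,ds,q))
# case top faces in top view
g=cv2.cvtColor(dt["frame"],cv2.COLOR_RGB2GRAY); m=np.zeros_like(g); m[186:222,221:314]=(g[186:222,221:314]>75)*255
for c in cv2.findContours(cv2.morphologyEx(m,cv2.MORPH_OPEN,np.ones((5,5))),0,2)[0]:
    r=cv2.minAreaRect(c); P=[plane(dt,p,.053)[:2] for p in cv2.boxPoints(r)]
    print(r,np.mean(P,0).round(4),[np.linalg.norm(P[i]-P[i-1]).round(4) for i in(0,1)], np.round(P,4).tolist())
```

```text
[[238.3 202.4]
 [267.6 204.6]
 [294.5 204.4]] [[272.4 176.4]
 [282.8 190.1]
 [269.5 201.7]
 [295.6 203.5]]
((294.5, 204.0), (34.0, 15.0), 90.0) [0.5083 0.1161] [np.float64(0.0948), np.float64(0.0419)] [[0.5561, 0.1362], [0.5552, 0.0944], [0.4604, 0.0961], [0.4613, 0.1377]]
((267.5, 204.0), (34.0, 15.0), 90.0) [0.5098 0.1912] [np.float64(0.0948), np.float64(0.0418)] [[0.5576, 0.2115], [0.5568, 0.1697], [0.462, 0.171], [0.4628, 0.2126]]
((238.5, 203.0), (34.0, 15.0), 90.0) [0.5143 0.2718] [np.float64(0.0948), np.float64(0.0418)] [[0.5621, 0.2924], [0.5612, 0.2505], [0.4664, 0.2514], [0.4673, 0.293]]
```

Run:
```python
from h import *
dt,ds=manip.get_image("top"),manip.get_image("side")
for p,q in zip([(238.3,202.4),(267.6,204.6),(294.5,204.4)],[(272.4,176.4),(282.8,190.1),(295.6,203.5)]): print(tri(dt,p,ds,q))
```

```text
(array([0.51537162, 0.27240424, 0.05374803]), np.float64(0.0008544227291084299))
(array([0.50779721, 0.19091937, 0.05389608]), np.float64(0.00031787145476423984))
(array([0.50705335, 0.11603998, 0.05381707]), np.float64(0.00021476700021503202))
```

```bash
python3 -m pendant '[{"dx":0,"dy":0,"dz":0,"rx":0,"ry":0,"rz":-7,"hand":0.06},{"dx":0,"dy":0,"dz":0,"rx":0,"ry":0,"rz":-7,"hand":0.06},{"dx":0,"dy":0,"dz":0,"rx":0,"ry":0,"rz":-7,"hand":0.06},{"dx":0,"dy":0,"dz":0,"rx":0,"ry":0,"rz":-7,"hand":0.06},{"dx":0,"dy":0,"dz":0,"rx":0,"ry":0,"rz":-7,"hand":0.06},{"dx":0,"dy":0,"dz":0,"rx":0,"ry":0,"rz":-7,"hand":0.06},{"dx":0,"dy":0,"dz":0,"rx":0,"ry":0,"rz":-7,"hand":0.06},{"dx":0,"dy":0,"dz":0,"rx":0,"ry":0,"rz":-7,"hand":0.06},{"dx":0,"dy":0,"dz":0,"rx":0,"ry":0,"rz":-7,"hand":0.06},{"dx":0,"dy":0,"dz":0,"rx":0,"ry":0,"rz":-7,"hand":0.06},{"dx":0,"dy":0,"dz":0,"rx":0,"ry":0,"rz":-7,"hand":0.06},{"dx":0,"dy":0,"dz":0,"rx":0,"ry":0,"rz":-7,"hand":0.06}]' 30 >/dev/null
python3 -m pendant '[{"dx":0,"dy":0,"dz":0,"rx":0,"ry":0,"rz":-6,"hand":0.06},{"dx":-0.0354,"dy":-0.0128,"dz":0,"rx":0,"ry":0,"rz":0,"hand":0.06},{"dx":-0.0354,"dy":-0.0128,"dz":0,"rx":0,"ry":0,"rz":0,"hand":0.06},{"dx":-0.0354,"dy":-0.0128,"dz":0,"rx":0,"ry":0,"rz":0,"hand":0.06},{"dx":-0.0354,"dy":-0.0128,"dz":0.02,"rx":0,"ry":0,"rz":0,"hand":0.06},{"dx":-0.0354,"dy":-0.0128,"dz":0.02,"rx":0,"ry":0,"rz":0,"hand":0.06},{"dx":-0.0354,"dy":-0.0128,"dz":0.02,"rx":0,"ry":0,"rz":0,"hand":0.06},{"dx":0,"dy":0,"dz":0,"rx":0,"ry":0,"rz":0,"hand":0.06},{"dx":0,"dy":0,"dz":0,"rx":0,"ry":0,"rz":0,"hand":0.06}]' >/dev/null
python3 -c "from h import *; state()"
```

```text
t 7.87 pos [0.5126 0.1165 0.1539] x [-0.999  0.044  0.005] y [ 0.044  0.999 -0.001] z [-0.005 -0.    -1.   ] w 0.0601 gf 0.0 F [-0.4  0.5 -0.1] M [ 0.029  0.011 -0.02 ] q [ 0.09  0.26  1.73  0.    1.16 -1.44]
```

```bash
python3 -m pendant '[{"dx":0.0055,"dy":-0.0005,"dz":0.035,"rx":0,"ry":0,"rz":0,"hand":0.06},{"dx":0,"dy":0,"dz":0.03,"rx":0,"ry":0,"rz":0,"hand":0.06},{"dx":0,"dy":0,"dz":0.025,"rx":0,"ry":0,"rz":0,"hand":0.06},{"dx":0,"dy":0,"dz":0.018,"rx":0,"ry":0,"rz":0,"hand":0.06},{"dx":0,"dy":0,"dz":0.01,"rx":0,"ry":0,"rz":0,"hand":0.06},{"dx":0,"dy":0,"dz":0.005,"rx":0,"ry":0,"rz":0,"hand":0.06},{"dx":0,"dy":0,"dz":0,"rx":0,"ry":0,"rz":0,"hand":0.06}]' 30
python3 -m pendant '[{"dx":0,"dy":0,"dz":0,"rx":0,"ry":0,"rz":0,"hand":0.03},{"dx":0,"dy":0,"dz":0,"rx":0,"ry":0,"rz":0,"hand":0.03},{"dx":0,"dy":0,"dz":0,"rx":0,"ry":0,"rz":0,"hand":0.03},{"dx":0,"dy":0,"dz":0,"rx":0,"ry":0,"rz":0,"hand":0.03}]' 35
python3 -c "from h import *; state()"
```

```text
clock: 8.45
position: [0.5054, 0.1179, 0.0335]
ee_rot: [-0.001, 0.021, 1.0, 0.0]
contact_force: [0.1, -0.4, 0.9]
width: 0.0604
gripper_force: 0.0
clock: 8.78
position: [0.507, 0.1177, 0.0351]
ee_rot: [0.002, 0.021, 1.0, 0.0]
contact_force: [-1.5, -0.5, 6.9]
width: 0.0413
gripper_force: 37.3
t 8.78 pos [0.507  0.1177 0.0351] x [-0.999  0.041 -0.003] y [0.041 0.999 0.   ] z [ 0.003  0.    -1.   ] w 0.0413 gf 37.3 F [-1.5 -0.5  6.9] M [-0.219  0.129  0.084] q [ 0.09  0.38  1.9  -0.    0.85 -1.44]
```

```bash
cat > m.py <<'E'
from h import *
s=manip.get_state(); m=rot(s["ee_rot"]).as_matrix()
print("t",round(s["clock"],2),"pos",s["position"].round(4),"zt",m[:,2].round(3),"My(tool)",round(float(m[:,1]@s["moment"]),3),"F",s["contact_force"].round(1),"w",round(s["width"],4),"gf",round(s["gripper_force"],1))
E
python3 -m pendant '[{"dx":0,"dy":0,"dz":-0.008,"rx":0,"ry":0,"rz":0,"hand":0.03},{"dx":0,"dy":0,"dz":-0.02,"rx":0,"ry":0,"rz":0,"hand":0.03},{"dx":0,"dy":0,"dz":-0.025,"rx":0,"ry":0,"rz":0,"hand":0.03},{"dx":0,"dy":0,"dz":-0.025,"rx":0,"ry":0,"rz":0,"hand":0.03},{"dx":0,"dy":0,"dz":-0.025,"rx":0,"ry":0,"rz":0,"hand":0.03},{"dx":0,"dy":0,"dz":-0.025,"rx":0,"ry":0,"rz":0,"hand":0.03},{"dx":0,"dy":0,"dz":-0.02,"rx":0,"ry":0,"rz":0,"hand":0.03},{"dx":0,"dy":0,"dz":-0.008,"rx":0,"ry":0,"rz":0,"hand":0.03},{"dx":0,"dy":0,"dz":0,"rx":0,"ry":0,"rz":0,"hand":0.03},{"dx":0,"dy":0,"dz":0,"rx":0,"ry":0,"rz":0,"hand":0.03},{"dx":0,"dy":0,"dz":0,"rx":0,"ry":0,"rz":0,"hand":0.03}]' 35 >/dev/null; python3 m.py
H='x'
python3 -m pendant '[{"dx":0.03,"dy":0,"dz":0,"rx":0,"ry":0,"rz":0,"hand":0.03},{"dx":0.03,"dy":0,"dz":0,"rx":0,"ry":0,"rz":0,"hand":0.03},{"dx":0.03,"dy":0,"dz":0,"rx":0,"ry":0,"rz":0,"hand":0.03},{"dx":0,"dy":0,"dz":0,"rx":0,"ry":0,"rz":0,"hand":0.03},{"dx":0,"dy":0,"dz":0,"rx":0,"ry":0,"rz":0,"hand":0.03},{"dx":0,"dy":0,"dz":0,"rx":0,"ry":0,"rz":0,"hand":0.03},{"dx":0,"dy":0,"dz":0,"rx":0,"ry":0,"rz":0,"hand":0.03}]' >/dev/null; python3 m.py
python3 -m pendant '[{"dx":0,"dy":0,"dz":0,"rx":0,"ry":0,"rz":0,"hand":0.03}]' >/dev/null; python3 m.py
python3 -m pendant '[{"dx":-0.03,"dy":0,"dz":0,"rx":0,"ry":0,"rz":0,"hand":0.03},{"dx":-0.03,"dy":0,"dz":0,"rx":0,"ry":0,"rz":0,"hand":0.03},{"dx":-0.03,"dy":0,"dz":0,"rx":0,"ry":0,"rz":0,"hand":0.03},{"dx":0,"dy":0,"dz":0,"rx":0,"ry":0,"rz":0,"hand":0.03},{"dx":0,"dy":0,"dz":0,"rx":0,"ry":0,"rz":0,"hand":0.03},{"dx":0,"dy":0,"dz":0,"rx":0,"ry":0,"rz":0,"hand":0.03},{"dx":0,"dy":0,"dz":0,"rx":0,"ry":0,"rz":0,"hand":0.03}]' >/dev/null; python3 m.py
python3 -m pendant '[{"dx":0,"dy":0,"dz":0,"rx":0,"ry":0,"rz":0,"hand":0.03}]' >/dev/null; python3 m.py
```

```text
t 9.7 pos [0.5045 0.1175 0.188 ] zt [-0.004 -0.    -1.   ] My(tool) -0.002 F [-0.4 -0.8 -3.6] w 0.0414 gf 36.5
t 10.28 pos [0.417  0.1214 0.1893] zt [ 0.  0. -1.] My(tool) -0.033 F [ 0.5  0.5 -2.8] w 0.0414 gf 36.8
t 10.37 pos [0.4171 0.1213 0.1893] zt [ 0.  0. -1.] My(tool) -0.005 F [-0.6  0.6 -3. ] w 0.041 gf 36.8
t 10.95 pos [0.5049 0.1176 0.1891] zt [-0.002 -0.    -1.   ] My(tool) 0.031 F [-0.  -0.5 -4.9] w 0.0412 gf 36.8
t 11.03 pos [0.5048 0.1177 0.1895] zt [-0.001  0.    -1.   ] My(tool) 0.054 F [ 0.3 -1.2 -3.5] w 0.0409 gf 36.8
```

```bash
cat > avg.py <<'E'
from h import *
v=[]
for i in range(10):
    s=manip.get_state(); m=rot(s["ee_rot"]).as_matrix(); v.append(m[:,1]@s["moment"]); manip.get_image("top")
print("My mean %.4f sd %.4f sem %.4f"%(np.mean(v),np.std(v),np.std(v)/10**.5), s["clock"], s["position"].round(3), m[:,2].round(3))
E
python3 avg.py
python3 -m pendant '[{"dx":0.03,"dy":0,"dz":0,"rx":0,"ry":0,"rz":0,"hand":0.03},{"dx":0.03,"dy":0,"dz":0,"rx":0,"ry":0,"rz":0,"hand":0.03},{"dx":0.03,"dy":0,"dz":0,"rx":0,"ry":0,"rz":0,"hand":0.03},{"dx":0,"dy":0,"dz":0,"rx":0,"ry":0,"rz":0,"hand":0.03},{"dx":0,"dy":0,"dz":0,"rx":0,"ry":0,"rz":0,"hand":0.03},{"dx":0,"dy":0,"dz":0,"rx":0,"ry":0,"rz":0,"hand":0.03},{"dx":0,"dy":0,"dz":0,"rx":0,"ry":0,"rz":0,"hand":0.03}]' >/dev/null; python3 avg.py
python3 -m pendant '[{"dx":-0.03,"dy":0,"dz":0,"rx":0,"ry":0,"rz":0,"hand":0.03},{"dx":-0.03,"dy":0,"dz":0,"rx":0,"ry":0,"rz":0,"hand":0.03},{"dx":-0.03,"dy":0,"dz":0,"rx":0,"ry":0,"rz":0,"hand":0.03},{"dx":0,"dy":0,"dz":0,"rx":0,"ry":0,"rz":0,"hand":0.03},{"dx":0,"dy":0,"dz":0,"rx":0,"ry":0,"rz":0,"hand":0.03},{"dx":0,"dy":0,"dz":0,"rx":0,"ry":0,"rz":0,"hand":0.03},{"dx":0,"dy":0,"dz":0,"rx":0,"ry":0,"rz":0,"hand":0.03}]' >/dev/null; python3 avg.py
```

```text
My mean 0.0253 sd 0.0238 sem 0.0075 11.4833 [0.506 0.118 0.19 ] [ 0.  0. -1.]
My mean -0.0258 sd 0.0368 sem 0.0116 12.5667 [0.416 0.121 0.19 ] [-0.  0. -1.]
My mean 0.0569 sd 0.0215 sem 0.0068 13.65 [0.506 0.118 0.19 ] [ 0.  0. -1.]
```

```bash
sed -i 's/range(10)/range(16)/; s/10\*\*.5/4/' avg.py
python3 avg.py
python3 -m pendant '[{"dx":0.03,"dy":0,"dz":0,"rx":0,"ry":0,"rz":0,"hand":0.03},{"dx":0.03,"dy":0,"dz":0,"rx":0,"ry":0,"rz":0,"hand":0.03},{"dx":0.03,"dy":0,"dz":0,"rx":0,"ry":0,"rz":0,"hand":0.03},{"dx":0,"dy":0,"dz":0,"rx":0,"ry":0,"rz":0,"hand":0.03},{"dx":0,"dy":0,"dz":0,"rx":0,"ry":0,"rz":0,"hand":0.03},{"dx":0,"dy":0,"dz":0,"rx":0,"ry":0,"rz":0,"hand":0.03},{"dx":0,"dy":0,"dz":0,"rx":0,"ry":0,"rz":0,"hand":0.03}]' >/dev/null; python3 avg.py
python3 -m pendant '[{"dx":-0.03,"dy":0,"dz":0,"rx":0,"ry":0,"rz":0,"hand":0.03},{"dx":-0.03,"dy":0,"dz":0,"rx":0,"ry":0,"rz":0,"hand":0.03},{"dx":-0.03,"dy":0,"dz":0,"rx":0,"ry":0,"rz":0,"hand":0.03},{"dx":0,"dy":0,"dz":0,"rx":0,"ry":0,"rz":0,"hand":0.03},{"dx":0,"dy":0,"dz":0,"rx":0,"ry":0,"rz":0,"hand":0.03},{"dx":0,"dy":0,"dz":0,"rx":0,"ry":0,"rz":0,"hand":0.03},{"dx":0,"dy":0,"dz":0,"rx":0,"ry":0,"rz":0,"hand":0.03}]' >/dev/null; python3 avg.py
```

```text
My mean 0.0312 sd 0.0319 sem 0.0080 14.45 [0.506 0.118 0.19 ] [ 0.  0. -1.]
My mean -0.0217 sd 0.0273 sem 0.0068 15.8333 [0.416 0.121 0.19 ] [ 0.  0. -1.]
My mean 0.0388 sd 0.0241 sem 0.0060 17.2167 [0.506 0.118 0.19 ] [ 0.  0. -1.]
```

```bash
for i in 1; do python3 -m pendant '[{"dx":0.003,"dy":0,"dz":0,"rx":0,"ry":0,"rz":0,"hand":0.03},{"dx":0.006,"dy":0,"dz":0,"rx":0,"ry":0,"rz":0,"hand":0.03},{"dx":0.009,"dy":0,"dz":0,"rx":0,"ry":0,"rz":0,"hand":0.03},{"dx":0.009,"dy":0,"dz":0,"rx":0,"ry":0,"rz":0,"hand":0.03},{"dx":0.009,"dy":0,"dz":0,"rx":0,"ry":0,"rz":0,"hand":0.03},{"dx":0.009,"dy":0,"dz":0,"rx":0,"ry":0,"rz":0,"hand":0.03},{"dx":0.009,"dy":0,"dz":0,"rx":0,"ry":0,"rz":0,"hand":0.03},{"dx":0.009,"dy":0,"dz":0,"rx":0,"ry":0,"rz":0,"hand":0.03},{"dx":0.009,"dy":0,"dz":0,"rx":0,"ry":0,"rz":0,"hand":0.03},{"dx":0.009,"dy":0,"dz":0,"rx":0,"ry":0,"rz":0,"hand":0.03},{"dx":0.006,"dy":0,"dz":0,"rx":0,"ry":0,"rz":0,"hand":0.03},{"dx":0.003,"dy":0,"dz":0,"rx":0,"ry":0,"rz":0,"hand":0.03}]' >/dev/null; done
python3 -m pendant '[{"dx":0,"dy":0,"dz":0,"rx":0,"ry":0,"rz":0,"hand":0.03},{"dx":0,"dy":0,"dz":0,"rx":0,"ry":0,"rz":0,"hand":0.03},{"dx":0,"dy":0,"dz":0,"rx":0,"ry":0,"rz":0,"hand":0.03},{"dx":0,"dy":0,"dz":0,"rx":0,"ry":0,"rz":0,"hand":0.03}]' >/dev/null; python3 avg.py
```

```text
My mean 0.0185 sd 0.0376 sem 0.0094 19.35 [0.416 0.121 0.19 ] [ 0.  0. -1.]
```

```bash
python3 -m pendant '[{"dx":-0.036,"dy":0,"dz":0,"rx":0,"ry":0,"rz":0,"hand":0.03},{"dx":-0.036,"dy":0,"dz":0,"rx":0,"ry":0,"rz":0,"hand":0.03},{"dx":-0.036,"dy":0,"dz":0,"rx":0,"ry":0,"rz":0,"hand":0.03},{"dx":0,"dy":0,"dz":0,"rx":0,"ry":0,"rz":0,"hand":0.03},{"dx":0,"dy":0,"dz":0,"rx":0,"ry":0,"rz":0,"hand":0.03},{"dx":0,"dy":0,"dz":0,"rx":0,"ry":0,"rz":0,"hand":0.03},{"dx":0,"dy":0,"dz":0,"rx":0,"ry":0,"rz":0,"hand":0.03}]' >/dev/null; python3 avg.py
python3 -m pendant '[{"dx":0.036,"dy":0,"dz":0,"rx":0,"ry":0,"rz":0,"hand":0.03},{"dx":0.036,"dy":0,"dz":0,"rx":0,"ry":0,"rz":0,"hand":0.03},{"dx":0.036,"dy":0,"dz":0,"rx":0,"ry":0,"rz":0,"hand":0.03},{"dx":0,"dy":0,"dz":0,"rx":0,"ry":0,"rz":0,"hand":0.03},{"dx":0,"dy":0,"dz":0,"rx":0,"ry":0,"rz":0,"hand":0.03},{"dx":0,"dy":0,"dz":0,"rx":0,"ry":0,"rz":0,"hand":0.03},{"dx":0,"dy":0,"dz":0,"rx":0,"ry":0,"rz":0,"hand":0.03}]' >/dev/null; python3 avg.py
```

```text
My mean 0.0503 sd 0.0341 sem 0.0085 20.7333 [0.524 0.117 0.19 ] [ 0.  0. -1.]
My mean -0.0518 sd 0.0431 sem 0.0108 22.1167 [0.416 0.121 0.19 ] [ 0.  0. -1.]
```

```bash
python3 -m pendant '[{"dx":-0.002,"dy":-0.007,"dz":0,"rx":0,"ry":0,"rz":0,"hand":0.03},{"dx":-0.004,"dy":-0.014,"dz":0,"rx":0,"ry":0,"rz":0,"hand":0.03},{"dx":-0.006,"dy":-0.02,"dz":0,"rx":0,"ry":0,"rz":0,"hand":0.03},{"dx":-0.006,"dy":-0.02,"dz":0,"rx":0,"ry":0,"rz":0,"hand":0.03},{"dx":-0.006,"dy":-0.02,"dz":0,"rx":0,"ry":0,"rz":0,"hand":0.03},{"dx":-0.006,"dy":-0.02,"dz":0,"rx":0,"ry":0,"rz":0,"hand":0.03},{"dx":-0.006,"dy":-0.02,"dz":0,"rx":0,"ry":0,"rz":0,"hand":0.03},{"dx":-0.006,"dy":-0.02,"dz":0,"rx":0,"ry":0,"rz":0,"hand":0.03},{"dx":-0.006,"dy":-0.02,"dz":0,"rx":0,"ry":0,"rz":0,"hand":0.03},{"dx":-0.006,"dy":-0.02,"dz":0,"rx":0,"ry":0,"rz":0,"hand":0.03},{"dx":-0.003,"dy":-0.01,"dz":0,"rx":0,"ry":0,"rz":0,"hand":0.03},{"dx":0,"dy":0,"dz":0,"rx":0,"ry":0,"rz":0,"hand":0.03}]' >/dev/null
python3 - <<'E'
from h import *
state()
for n in("side","top"): cv2.imwrite(f"pics/{n}3.png",manip.get_image(n)["frame"][:,:,::-1])
a,b=[cv2.imread(f"pics/{n}3.png") for n in("side","top")]
cv2.imwrite("pics/b3.png",np.vstack([a[110:400,180:640],b[100:400,180:640]]))
E
```

```text
t 23.17 pos [ 0.4659 -0.0742  0.1896] x [-0.999  0.044 -0.001] y [ 0.044  0.999 -0.001] z [ 0.001 -0.001 -1.   ] w 0.041 gf 37.3 F [ 0.7 -0.3 -2.4] M [-0.002 -0.032 -0.019] q [-0.3   0.15  1.78 -0.    1.21 -1.83]
```

View pics/b3.png

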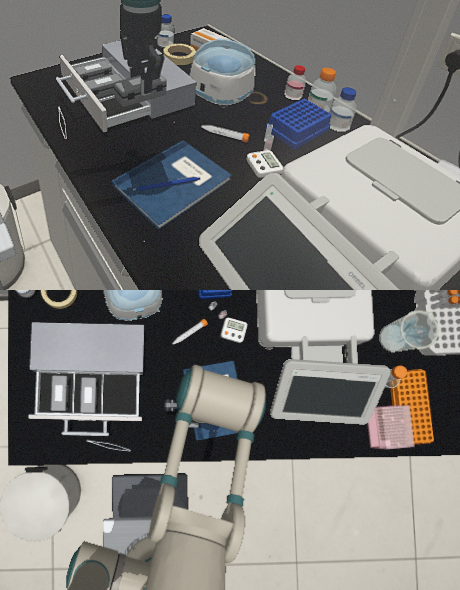

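The picture shows the case held between the drawer and the book, with cases 1 and 2 still lying in the drawer. The wrist extends to the right, towards the raised screen, whose left corners are at about (466,171) and (452,230) in the top view and (452,290) and (381,353) in the side view.

Run:
```python
from h import *
dt,ds=manip.get_image("top"),manip.get_image("side")
for p,q in(((466,171),(452,290)),((452,230),(381,353))): print(tri(dt,p,ds,q))
# wrist right end underside in top view, at trial heights
for z in (.35,.45): print(plane(dt,(445,400),z),plane(dt,(445,200),z))
```

```text
(array([ 0.58236041, -0.34576216,  0.10932929]), np.float64(0.003460971752538615))
(array([ 0.43133036, -0.33581513,  0.02092776]), np.float64(0.0128034142173721))
[ 0.0909528  -0.19382463  0.35      ] [ 0.49239377 -0.20960559  0.35      ]
[ 0.13329508 -0.16354087  0.45      ] [ 0.48626327 -0.17741633  0.45      ]
```

```bash
python3 -m pendant '[{"dx":-0.002,"dy":-0.008,"dz":0,"rx":0,"ry":0,"rz":0,"hand":0.03},{"dx":-0.004,"dy":-0.015,"dz":0.001,"rx":0,"ry":0,"rz":0,"hand":0.03},{"dx":-0.005,"dy":-0.018,"dz":0.001,"rx":0,"ry":0,"rz":0,"hand":0.03},{"dx":-0.005,"dy":-0.018,"dz":0.001,"rx":0,"ry":0,"rz":0,"hand":0.03},{"dx":-0.004,"dy":-0.018,"dz":0.001,"rx":0,"ry":0,"rz":0,"hand":0.03},{"dx":-0.003,"dy":-0.013,"dz":0.001,"rx":0,"ry":0,"rz":0,"hand":0.03},{"dx":-0.002,"dy":-0.006,"dz":0,"rx":0,"ry":0,"rz":0,"hand":0.03},{"dx":0,"dy":-0.001,"dz":0,"rx":0,"ry":0,"rz":0,"hand":0.03},{"dx":0,"dy":0,"dz":0,"rx":0,"ry":0,"rz":0,"hand":0.03},{"dx":0,"dy":0,"dz":0,"rx":0,"ry":0,"rz":0,"hand":0.03},{"dx":0,"dy":0,"dz":0,"rx":0,"ry":0,"rz":0,"hand":0.03},{"dx":0,"dy":0,"dz":0,"rx":0,"ry":0,"rz":0,"hand":0.03}]' >/dev/null
python3 - <<'E'
from h import *
state()
d=manip.get_image("side"); cv2.imwrite("pics/s4.png",cv2.resize(d["frame"][130:340,250:450,::-1],None,fx=2.8,fy=2.8))
print(proj(d,(.4875,-.1725,.164)))
E
```

```text
t 24.37 pos [ 0.4858 -0.169   0.1847] x [-0.999  0.041  0.   ] y [0.041 0.999 0.   ] z [-0.  0. -1.] w 0.0412 gf 37.4 F [ 0.2  0.5 -3.3] M [0.008 0.015 0.048] q [-0.47  0.22  1.71  0.    1.22 -2.  ]
[355.67261089 230.66589448]
```

View pics/s4.png

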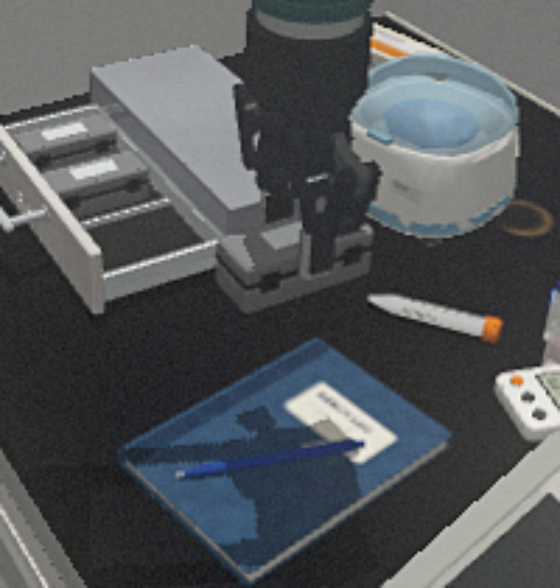

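The picture shows the case level in the fingers above the book. The pen is still in place and the two other cases lie in the drawer.

```bash
python3 -c "
from rig import manip
print(abs(manip.get_state()['qd']).max(), manip.sign_off())"
```

```text
the job is handed in; nothing more can be done
0.004230137791692595 None
```

I handed the job in with case_3, the right-hand case, held level and still about 15 cm above the middle of the log book: it rattled (moment differed by 0.05 to 0.10 N m between ends, 0.102 on the hardest shake), so cases 1 and 2 were never lifted.

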